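# Lay up a three-ply block in alternating woods

### The arm

A 6-joint arm with a two-finger parallel gripper is mounted at the origin on the work surface. World frame = base frame: x ahead of the robot, y to its left, z up, the work surface at z = 0. Lengths are in mm, angles in rad, forces in N, time in s.
With the tool pointing down it reaches from about 225 to 725 mm from the base axis. Payload 3.1 kg.
Tool frame: the origin (TCP) lies at the very end of the fingers, on their centre line; the grasp point (between the pads) lies robot.hold_point_z behind it (robot.hold_point_z is the distance from the TCP to the grasp point, in mm); z points along the fingers, y is the line along which they close (so a half turn about z gives the same grasp; the last joint's range is limited). The gripper opens to 85 mm and grips with 20 to 120 N. Pads are 22 mm wide; open, the fingers measure 114 mm over their backs; the gripper's body (76 mm by 85 mm) begins 54 mm behind the grasp point. The pads swing forward as they close: fully open they stand 13 mm farther back than shut.
Start: joints at [1.222, 0.048, 0.099, 1.622, 0, 1.443], TCP at [114.988, 512.245, 231.312] pointing down, gripper open.
Joint ranges: [-2.91, 2.91], [-0.99, 1.94], [-1.21, 1.42], [-2.12, 2.29], [-1.49, 1.47], [-3.14, 3.14]. Speed limits (rad/s): [2.79, 2.79, 3.14, 3.14, 3.14, 3.14].

### API

Orientations are given as a rotation vector (axis times angle).
In Python, from rig import robot gives the robot as it stands.
- The arm moves only by the tool play_rows, never from a script. Its argument "steps" is a list of rows, each an object with "slide": the shift along the tool's x, y, z in mm, a list of three; "delta_rot": the turn, a rotation vector about the tool's x, y, z in degrees, a list of three; "grip": the gripper command: -1 is fully open, 1 is shut, values between are in proportion. In form: [{"slide": [tx, ty, tz], "delta_rot": [rx, ry, rz], "grip": grip}, ...]. A call has 1 to 12 rows; each row shifts and turns the commanded pose from where the row before left it, along the tool's axes as they then stand; what a row does not reach is not made up. A row lasts 1/10 s, in which the tool goes at most 50 mm and 8.59 degrees, less where a joint would pass 70% of its speed; a pose out of reach is approached as far as the arm can. A call with a gripper value outside its range is refused whole. The fingers move at their own pace and stop on an object; "grip_force" is the grip in N (left out, the last holds). Time passes only in rows, so rows that do not move let the fingers close. It gives the time, the measured TCP pose, the force, the opening and the grip force at its end, in the units of the state.
- robot.sense(): the state, without advancing time (a new reading comes with each control period).
- robot.grab_frame(name): name is "scene" or "top" or "wrist"; returns a dict with "frame" (400x640x3 uint8, red, green, blue), "fx", "fy", "cx", "cy" (pixels), "R" (3x3) and "t" (3): a world point X has camera coordinates R X + t. Camera axes: x right, y down, z forward; pixel columns grow to the right and rows downward; lengths in mm; the calibration is good to about 2 mm. A picture is of the moment at which its call begins. There is no depth.
- robot.finish_job(): hands the job in; it is judged then, once.
The state is a dict: "t": time; "joint_pos": joint angles; "joint_vel": joint speeds; "tau": joint torques, N m; "tool_pos": TCP position; "orientation": TCP orientation; "contact_force": force on the tool from outside, world axes, zero at the start; "moment": the same for the moment, N m; "grip_width": finger opening in mm; "grasp_force": force on a finger pad.
Only numpy, scipy, OpenCV 4.12 (cv2) and the standard library are available. Lean on these libraries where they do the work, as an engineer would, in place of code of your own. Each camera call takes 0.05 s, during which the arm holds its last target. There are 200 camera calls.

### The job

The first ply of a mallet-head block already lies in the clamping station, between the two red end stops of the blue board. Add the two plies from the sloped rack on top of it, in the order that makes neighbouring layers different woods (dark, light, dark or light, dark, light), each set down, not dropped, flat and squarely on the one below. Leave the first ply in the station, and do not disturb the spare ply beside it, the glue bottle or the chisel.

Things in the scene. Friction and masses are not known exactly. Their poses are not given: they have to be found in the camera images.
- board: Blue fixed board on the bench, 240 x 270 x 18 mm; origin under its centre, z up. Two red end stops (20 x 56 mm, 18 mm above the board), inner faces 182 mm apart along x, centred on y = +65 mm, form the clamping station; small clamp screws stick out 41 mm beyond each. Yellow tape marks at y = -65 mm show the parking place for the spare ply.
- station (a point): Centre of the clamping station, on the board's upper face (18 mm above the bench); x runs from one red stop to the other.
- rack: Fixed rack on the bench: green foot 190 x 220 x 12 mm, two sloping saddles at y = +65 and -65 mm, each with one ply; origin under the foot's centre, z up. Saddles slope 30 degrees, rising along +x (away from the robot), and are 30 mm wide: a ply overhangs 10 mm on each long side. A lip as wide, 16 mm high, stops its low end. Ply centres 105 mm above the bench; plies lift off freely.
- walnut_a: Dark brown (walnut) first or spare ply, lying flat on the blue board, either in the station or on the parking place: a wooden strip (ply) 150 x 50 x 24 mm (x, y, z), square-edged, about 0.1 kg; origin at its centre, x along its length, y across its width, z through its thickness.
- maple_a: Pale (maple) first or spare ply, lying flat on the blue board, on whichever of the two places walnut_a is not: a wooden strip (ply) 150 x 50 x 24 mm (x, y, z), square-edged, about 0.1 kg; origin at its centre, x along its length, y across its width, z through its thickness.
- walnut_b: Dark brown (walnut) ply on one saddle of the rack, tilted 30 degrees with its +x end high: a wooden strip (ply) 150 x 50 x 24 mm (x, y, z), square-edged, about 0.1 kg; origin at its centre, x along its length, y across its width, z through its thickness.
- maple_b: Pale (maple) ply on the other saddle of the rack, tilted 30 degrees with its +x end high: a wooden strip (ply) 150 x 50 x 24 mm (x, y, z), square-edged, about 0.1 kg; origin at its centre, x along its length, y across its width, z through its thickness.
- glue: White glue bottle with red cap, 60 mm across, 160 mm tall, standing on the bench beyond the work; origin at the centre of its underside.
- chisel: Wood chisel lying on the bench between the rack and the board, 208 mm long, 26 mm wide, 24 mm high: orange handle towards -x, steel blade towards +x; origin on the bench under the joint of handle and blade.

How it is judged (in metres and radians):
On the way:
1. the ply of the other wood lies squarely on the first ply in the station, let go ((((horizontal distance between walnut_a and station below 0.03 m and angle between walnut_a's own z axis and vertical below 0.06 rad) and (x of maple_b in the frame of walnut_a between -0.006 and 0.006 m and y of maple_b in the frame of walnut_a between -0.006 and 0.006 m and z of maple_b in the frame of walnut_a between 0.02 and 0.028 m and angle between the x axis of maple_b and the x axis of walnut_a, either way round below 0.07 rad and angle between the z axis of maple_b and the z axis of walnut_a, either way round below 0.06 rad and linear speed of maple_b below 0.02 m/s and contact force between the fingers and maple_b below 0.05 N)) or ((horizontal distance between maple_a and station below 0.03 m and angle between maple_a's own z axis and vertical below 0.06 rad) and (x of walnut_b in the frame of maple_a between -0.006 and 0.006 m and y of walnut_b in the frame of maple_a between -0.006 and 0.006 m and z of walnut_b in the frame of maple_a between 0.02 and 0.028 m and angle between the x axis of walnut_b and the x axis of maple_a, either way round below 0.07 rad and angle between the z axis of walnut_b and the z axis of maple_a, either way round below 0.06 rad and linear speed of walnut_b below 0.02 m/s and contact force between the fingers and walnut_b below 0.05 N)))), for 0.2 s.
At the end, for the whole second after the job is handed in: First ply within 30 mm of the station centre; on it the rack ply of the other wood, on that the rack ply of the first wood; each within 6 mm of the ply below in length and width, turned under 4 degrees, flat on it (within 3 degrees, centres 20 to 28 mm apart), let go and at rest ((((horizontal distance between walnut_a and station below 0.03 m and angle between walnut_a's own z axis and vertical below 0.06 rad) and (x of maple_b in the frame of walnut_a between -0.006 and 0.006 m and y of maple_b in the frame of walnut_a between -0.006 and 0.006 m and z of maple_b in the frame of walnut_a between 0.02 and 0.028 m and angle between the x axis of maple_b and the x axis of walnut_a, either way round below 0.07 rad and angle between the z axis of maple_b and the z axis of walnut_a, either way round below 0.06 rad and linear speed of maple_b below 0.02 m/s and contact force between the fingers and maple_b below 0.05 N) and (x of walnut_b in the frame of maple_b between -0.006 and 0.006 m and y of walnut_b in the frame of maple_b between -0.006 and 0.006 m and z of walnut_b in the frame of maple_b between 0.02 and 0.028 m and angle between the x axis of walnut_b and the x axis of maple_b, either way round below 0.07 rad and angle between the z axis of walnut_b and the z axis of maple_b, either way round below 0.06 rad and linear speed of walnut_b below 0.02 m/s and contact force between the fingers and walnut_b below 0.05 N)) or ((horizontal distance between maple_a and station below 0.03 m and angle between maple_a's own z axis and vertical below 0.06 rad) and (x of walnut_b in the frame of maple_a between -0.006 and 0.006 m and y of walnut_b in the frame of maple_a between -0.006 and 0.006 m and z of walnut_b in the frame of maple_a between 0.02 and 0.028 m and angle between the x axis of walnut_b and the x axis of maple_a, either way round below 0.07 rad and angle between the z axis of walnut_b and the z axis of maple_a, either way round below 0.06 rad and linear speed of walnut_b below 0.02 m/s and contact force between the fingers and walnut_b below 0.05 N) and (x of maple_b in the frame of walnut_b between -0.006 and 0.006 m and y of maple_b in the frame of walnut_b between -0.006 and 0.006 m and z of maple_b in the frame of walnut_b between 0.02 and 0.028 m and angle between the x axis of maple_b and the x axis of walnut_b, either way round below 0.07 rad and angle between the z axis of maple_b and the z axis of walnut_b, either way round below 0.06 rad and linear speed of maple_b below 0.02 m/s and contact force between the fingers and maple_b below 0.05 N)))); the robot touches nothing.
It fails at once if a ply on the blue board is pushed more than 20 mm from where it lay (distance of any of walnut_a, maple_a from where it was at the start of the episode above 0.02 m).
It fails at once if the glue bottle is moved more than 20 mm or tipped, or the chisel is moved more than 20 mm (distance of any of glue, chisel from where it was at the start of the episode above 0.02 m or angle between glue's own z axis and vertical above 0.3 rad).
It fails at once if a ply is dropped (falls free of the gripper faster than 0.45 m/s, about 10 mm of fall) ((contact force between the fingers and walnut_b below 0.05 N and linear speed of walnut_b above 0.45 m/s) or (contact force between the fingers and maple_b below 0.05 N and linear speed of maple_b above 0.45 m/s)).
It also fails if it takes over 64 s, if anything falls off the work surface, if the arm or the gripper's body presses on something with over 40 N, if the wrist force passes 120 N, or if a joint passes its speed limit or range.

## Working session

There is one attempt and no reset: what is moved stays moved. The work goes in short steps, Python scripts to look and compute and a tool call to move; the robot and the scene stay as the last step left them, time stands still between calls to the robot, and variables do not carry over. Pictures are saved under pics/ and viewed, at most 10 in all, crops included, and the job is handed in when it is done.

Besides the shell and the picture viewer there is one more tool, called after "Call:" by a JSON object that holds its "method" and its "body", one argument or row to a line. play_rows: Moves the arm, as the interface text tells. Its arguments: {"type":"object","properties":{"steps":{"type":"array"},"grip_force":{"type":"number"}},"required":["steps"]}

```bash
mkdir -p pics; ls; python3 - <<'E'
from rig import robot
import cv2,numpy as np
s=robot.sense();print(s['tool_pos'],s['orientation'],s['grip_width'],robot.hold_point_z)
for n in("scene","top"):
    f=robot.grab_frame(n);cv2.imwrite(f"pics/{n}0.png",f["frame"][:,:,::-1]);np.savez(f"{n}0.npz",**f)
    print(n,f["fx"],f["cx"],f["cy"],np.round(f["R"],3).tolist(),np.round(f["t"]))
E
```

```text
pics
[114.76751993 511.673563   230.1235528 ] [-0.34604677 -3.12188843  0.00354997] 85.52115049009471 18.700000000000003
scene 462.94537807797377 322.90792441303904 197.93912265735656 [[0.243, 0.97, 0.011], [0.71, -0.17, -0.683], [-0.661, 0.174, -0.73]] [-138. -377. 1556.]
top 488.77441383977236 322.8625607844156 202.9903445174496 [[0.013, -1.0, -0.028], [-0.996, -0.01, -0.088], [0.088, 0.029, -0.996]] [  7. 620. 987.]
```

View pics/scene0.png

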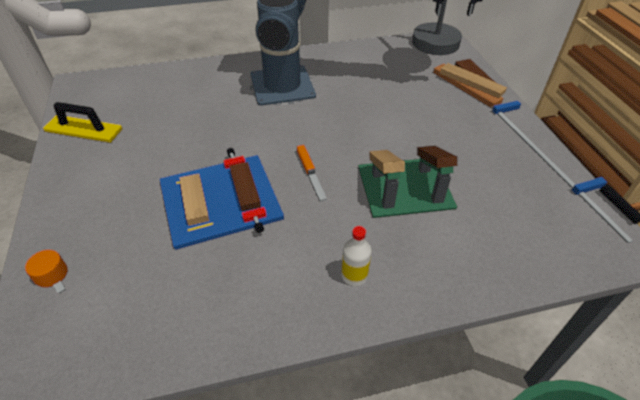

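View pics/top0.png

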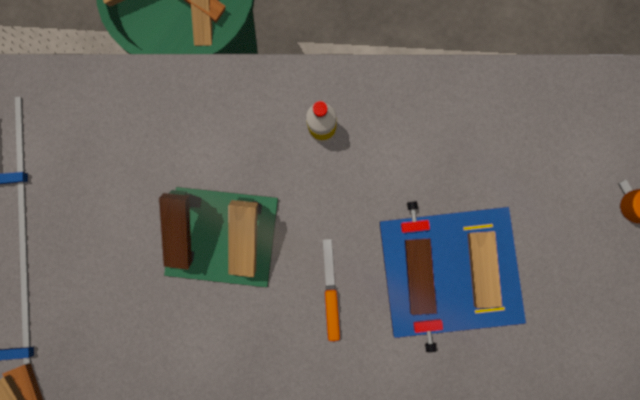

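The dark walnut_a is in the station (top view ~421,277), and the maple spare is parked at (486,270). The rack holds the walnut_b (175,232) and maple_b (243,240) plies. So maple_b goes first, then walnut_b.

```bash
cat > h.py <<'E'
import cv2,numpy as np
from scipy.spatial.transform import Rotation as Ro
def pt(f,uv,z=0,n=(0,0,1),p0=None):
    """ray through pixel onto plane z=const, or plane (n,p0)"""
    R=np.array(f["R"]);C=-R.T@np.array(f["t"]);n=np.array(n,float)
    p0=np.array([0,0,z],float) if p0 is None else np.array(p0,float)
    d=R.T@np.array([(uv[0]-f["cx"])/f["fx"],(uv[1]-f["cy"])/f["fy"],1])
    return C+d*(n@(p0-C))/(n@d)
def px(f,X):
    c=np.array(f["R"])@np.array(X,float)+f["t"];return f["fx"]*c[0]/c[2]+f["cx"],f["fy"]*c[1]/c[2]+f["cy"]
def big(mask,k=1):
    cs,_=cv2.findContours(mask.astype(np.uint8),cv2.RETR_EXTERNAL,cv2.CHAIN_APPROX_NONE)
    return sorted(cs,key=cv2.contourArea)[::-1][:k]
def hsv(f): return cv2.cvtColor(np.ascontiguousarray(f["frame"]),cv2.COLOR_RGB2HSV).astype(int)
def rect(f,c,**kw):
    """contour -> world plane rectangle: centre, sides, yaw of long side (deg, about world x)"""
    P=np.array([pt(f,q[0],**kw) for q in c]);r=cv2.minAreaRect(P[:,:2].astype(np.float32))
    b=cv2.boxPoints(r);e=max((b[1]-b[0],b[2]-b[1]),key=np.linalg.norm)
    a=np.degrees(np.arctan2(e[1],e[0]));a=(a+90)%180-90
    return np.round(r[0],1),np.round(sorted(r[1]),1),round(float(a),2)
E
python3 - <<'E'
from h import *
f=dict(np.load("top0.npz"));H=hsv(f);h,s,v=H[...,0],H[...,1],H[...,2]
print("cam",-f["R"].T@f["t"])
print("board",rect(f,big((h>100)&(h<125)&(s>150)&(np.arange(640)>350))[0],z=18))
print("foot",rect(f,big((h>60)&(h<95)&(s>100)&(np.arange(400)[:,None]>150))[0],z=12))
for n,(x,y) in dict(wa=(421,277),ma=(486,270),wb=(175,232),mb=(243,240),chz=(333,315)).items(): print(n,H[y,x])
wood=(h<20)&(s>70)&(np.arange(400)[:,None]>190)
for c in big(wood,9):
    m=c.mean(0)[0]
    for z in(42,105): print(m.round(),z,rect(f,c,z=z))
red=((h<5)|(h>175))&(s>180)
for c in big(red&(v>150),3):print("red",c.mean(0)[0],rect(f,c,z=36))
E
```

```text
cam [ 530.48729399  -15.03861374 1037.53830814]
board (array([ 482.2, -251.4]), array([235.4, 266.1]), -82.89)
foot (array([496.7, 223.7]), array([141.4, 208.4]), 68.07)
wa [ 10 171  91]
ma [ 17 134 169]
wb [ 11 187  75]
mb [ 16 131 154]
chz [ 16 255 190]
[175. 230.] 42 (array([558.2, 316.3]), array([ 60.9, 155.5]), 5.19)
[175. 230.] 105 (array([556.4, 295.4]), array([ 57.1, 145.7]), 5.19)
[242. 238.] 42 (array([544.8, 178.4]), array([ 59.9, 151.9]), -1.52)
[242. 238.] 105 (array([543.9, 166.2]), array([ 56.1, 142.3]), -1.52)
[485. 270.] 42 (array([ 487.6, -311.9]), array([ 52.9, 150.4]), 4.4)
[485. 270.] 105 (array([ 490.3, -293.1]), array([ 49.5, 140.9]), 4.4)
[420. 276.] 42 (array([ 473.2, -183.9]), array([ 48.6, 145.8]), 4.48)
[420. 276.] 105 (array([ 476.9, -173.2]), array([ 45.5, 136.6]), 4.48)
[ 20. 385.] 42 (array([251.3, 616. ]), array([68.6, 89.9]), -88.8)
[ 20. 385.] 105 (array([269., 576.]), array([64.2, 84.2]), -88.8)
[332. 315.] 42 (array([393.6,  -7.4]), array([ 28.3, 103.7]), 4.56)
[332. 315.] 105 (array([402.2,  -7.9]), array([26.5, 97.1]), 4.56)
[632. 206.] 42 (array([ 617.3, -602.7]), array([37.5, 65.1]), -2.49)
[632. 206.] 105 (array([ 611.8, -565.5]), array([35.1, 61. ]), -2.49)
[415. 226.] 42 (array([ 575.1, -173.3]), array([17.8, 51.7]), -82.2)
[415. 226.] 105 (array([ 572.2, -163.3]), array([16.7, 48.5]), -82.2)
[426. 326.] 42 (array([ 373.8, -195.7]), array([17.6, 45.6]), -89.04)
[426. 326.] 105 (array([ 383.7, -184.3]), array([16.5, 42.7]), -89.04)
red [427.78461538 325.69230769] (array([ 374.4, -199.6]), array([17.8, 53.2]), -83.41)
red [414.96875  225.984375] (array([ 573.7, -174.4]), array([17.5, 54. ]), -83.0)
red [319.78378378 108.13513514] (array([818.6,  22.3]), array([25.2, 25.8]), 0.69)
```

```bash
cat >> h.py <<'E'
def tool(yaw,tilt=0):
    """tool frame: y along ply y at yaw (deg), z down, tipped forward by tilt (deg)"""
    return Ro.from_euler('ZY',[yaw,-tilt],degrees=True)*Ro.from_euler('y',180,degrees=True)
def plan(p1,R1,p0=None,R0=None,mm=40,deg=7,n=0):
    """print rows (tool frame) from the measured (or given) pose to p1,R1"""
    from rig import robot
    s=robot.sense()
    if p0 is None: p0,R0=s["tool_pos"],Ro.from_rotvec(s["orientation"])
    p0,p1=np.array(p0,float),np.array(p1,float);w=(R0.inv()*R1).as_rotvec(degrees=True)
    n=max(n,int(np.ceil(max(np.linalg.norm(p1-p0)/mm,np.linalg.norm(w)/deg,1))))
    print(n,"rows; delta_rot each",np.round(w/n,2).tolist(),"dist",np.linalg.norm(p1-p0).round(1))
    R,p=R0,p0.copy()
    for i in range(n):
        q=np.round(R.inv().apply(p0+(p1-p0)*(i+1)/n-p),1);print(q.tolist(),end=" ")
        p=p+R.apply(q);R=R*Ro.from_rotvec(np.round(w/n,2),degrees=True)
    print()
E
python3 - <<'E'
from h import *
from rig import robot
s=robot.sense();f=robot.grab_frame("wrist");Rt=Ro.from_rotvec(s["orientation"])
C=-f["R"].T@f["t"];print("cam in tool",Rt.inv().apply(C-s["tool_pos"]).round(1),(f["R"]@Rt.as_matrix()).round(2).tolist(),f["fx"])
T=tool(-5,30);z=T.apply([0,0,1]);print(z,T.apply([0,1,0]))
plan(np.array([544,175,105])-200*z,T)
E
```

```text
cam in tool [  82.7   -0.8 -143. ] [[-0.0, 1.0, 0.0], [-0.95, -0.0, -0.32], [-0.32, -0.0, 0.95]] 290.299908864672
[ 0.49809735 -0.04357787 -0.8660254 ] [0.08715574 0.9961947  0.        ]
12 rows; delta_rot each [-0.18, -2.5, -0.62] dist 467.5
[-32.8, -20.7, -4.0] [-32.7, -21.0, -2.5] [-32.5, -21.3, -1.3] [-32.4, -21.7, 0.1] [-32.1, -22.1, 1.5] [-31.7, -22.4, 2.7] [-31.3, -22.8, 4.1] [-30.9, -23.1, 5.4] [-30.4, -23.5, 6.6] [-29.8, -23.8, 7.9] [-29.2, -24.1, 9.1] [-28.5, -24.5, 10.2]
```

Call:
{"method": "play_rows", "body": {
  "steps": [
    {"slide": [-32.8,-20.7,-4],"delta_rot": [-0.18,-2.5,-0.62],"grip": -1},
    {"slide": [-32.7,-21,-2.5],"delta_rot": [-0.18,-2.5,-0.62],"grip": -1},
    {"slide": [-32.5,-21.3,-1.3],"delta_rot": [-0.18,-2.5,-0.62],"grip": -1},
    {"slide": [-32.4,-21.7,0],"delta_rot": [-0.18,-2.5,-0.62],"grip": -1},
    {"slide": [-32,-22,1.5],"delta_rot": [-0.18,-2.5,-0.62],"grip": -1},
    {"slide": [-31.7,-22.4,2.7],"delta_rot": [-0.18,-2.5,-0.62],"grip": -1},
    {"slide": [-31.3,-22.8,4],"delta_rot": [-0.18,-2.5,-0.62],"grip": -1},
    {"slide": [-31,-23,5.4],"delta_rot": [-0.18,-2.5,-0.62],"grip": -1},
    {"slide": [-30.4,-23.5,6.6],"delta_rot": [-0.18,-2.5,-0.62],"grip": -1},
    {"slide": [-29.8,-23.8,8],"delta_rot": [-0.18,-2.5,-0.62],"grip": -1},
    {"slide": [-29,-24,9],"delta_rot": [-0.18,-2.5,-0.62],"grip": -1},
    {"slide": [-28.5,-24.5,10],"delta_rot": [-0.18,-2.5,-0.62],"grip": -1}
  ]
}}

```text
t: 1.35
tool_pos: [444.8, 183.3, 278.9]
orientation: [0.114, 2.613, -0.028]
contact_force: [-0.5, 0.0, 0.0]
grip_width: 85.4
grasp_force: 0.0
```

```bash
python3 - <<'E'
from h import *
from rig import robot
f=robot.grab_frame("wrist");cv2.imwrite("pics/w1.png",f["frame"][:,:,::-1]);np.savez("w1.npz",**f)
s=robot.sense();print(s['t'],s['tool_pos'],s['orientation'],s['joint_pos'],tool(-5,30).as_rotvec(),s["contact_force"])
E
```

```text
1.4 [447.2013624  179.18749427 279.43493138] [ 0.12060984  2.60894009 -0.0344501 ] [ 0.39917657 -0.5584461  -0.40573328  1.24698071 -0.24216059  0.43248233] [ 0.11420974  2.61583302 -0.03060241] [ 0.94668381 -1.18826561  0.65279979]
```

View pics/w1.png

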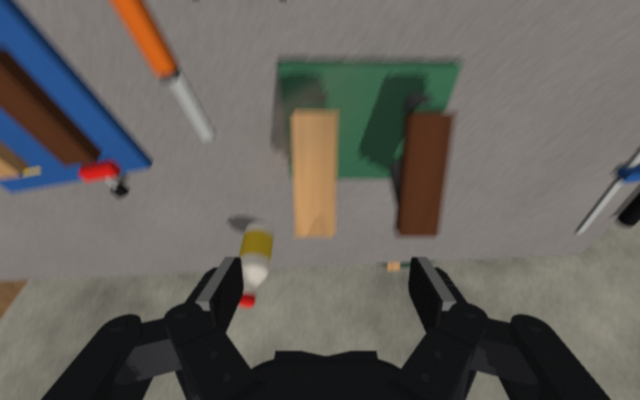

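The wrist view shows the maple_b top face at columns 293–338, rows 110–238, and walnut_b at columns 400–450, rows 112–235. The tool axes line up with both.

```bash
cat >> h.py <<'E'
def slope(f,c,yaw):
    """tilted ply: fit its top face (centre z=105+12cos30) -> ply centre, sides, yaw"""
    for _ in range(6):
        n=Ro.from_euler('ZY',[yaw,-30],degrees=True);N=n.apply([0,0,1])
        if _==0: p0=pt(f,c.mean(0)[0],z=115.4)
        P=np.array([pt(f,q[0],n=N,p0=p0) for q in c]);L=n.inv().apply(P-p0)
        r=cv2.minAreaRect(L[:,:2].astype(np.float32));b=cv2.boxPoints(r)
        e=max((b[1]-b[0],b[2]-b[1]),key=np.linalg.norm);a=(np.degrees(np.arctan2(e[1],e[0]))+90)%180-90
        cen=p0+n.apply([*r[0],0]);
        # slide along the ray to the known height
        C=-np.array(f["R"]).T@np.array(f["t"]);p0=C+(cen-C)*(115.4-C[2])/(cen[2]-C[2])
        yaw+=a*0.9
    return (p0-12*N).round(1),np.round(sorted(r[1]),1),round(float(yaw),2)
E
python3 - <<'E'
from h import *
from rig import robot
f=robot.grab_frame("wrist");np.savez("w2.npz",**f);s=robot.sense();print(s["tool_pos"],s["orientation"])
H=hsv(f);h,sa,v=H[...,0],H[...,1],H[...,2]
print(H[170,315],H[170,425],H[112:116,425].tolist())
roi=np.zeros((400,640),bool);roi[80:250,270:470]=1
m=(h<25)&(sa>60)&roi
for c in big(m&(v>110),1): print("maple",c.reshape(-1,2).min(0),c.reshape(-1,2).max(0),slope(f,c,-5))
for c in big(m&(v<110),1): print("walnut",c.reshape(-1,2).min(0),c.reshape(-1,2).max(0),slope(f,c,-5))
E
```

```text
[445.38614506 181.06942074 278.80608077] [ 0.12276056  2.61296118 -0.0304703 ]
[ 16 124 194] [ 11 166  83] [[10, 157, 78], [10, 158, 79], [11, 165, 79], [11, 161, 79]]
maple [299 103] [344 231] (array([539.1, 164.8, 105. ]), array([ 50.5, 150.3]), -5.59)
walnut [403 104] [464 231] (array([551.3, 290.6, 105. ]), array([ 56.1, 149.3]), -5.7)
```

```bash
python3 - <<'E'
from h import *
T=tool(-5.6,30);z=T.apply([0,0,1])
plan(np.array([539.1,164.8,105])-50*z,T)
E
```

```text
4 rows; delta_rot each [0.05, 0.04, 0.04] dist 148.2
[1.3, -1.9, 37.0] [1.2, -1.9, 37.0] [1.3, -1.8, 36.9] [1.2, -1.8, 37.0]
```

Call:
{"method": "play_rows", "body": {
  "steps": [
    {"slide": [1.3,-1.9,37],"delta_rot": [0,0,0],"grip": -1},
    {"slide": [1.3,-1.9,37],"delta_rot": [0,0,0],"grip": -1},
    {"slide": [1.2,-1.8,37],"delta_rot": [0,0,0],"grip": -1},
    {"slide": [1.2,-1.8,37],"delta_rot": [0,0,0],"grip": -1},
    {"slide": [0,0,0],"delta_rot": [0,0,0],"grip": -1},
    {"slide": [0,0,0],"delta_rot": [0,0,0],"grip": -1}
  ]
}}

```text
t: 2.05
tool_pos: [512.0, 171.5, 147.0]
orientation: [0.115, 2.618, -0.028]
contact_force: [0.4, -0.6, -0.4]
grip_width: 85.3
grasp_force: 0.0
```

```bash
python3 - <<'E'
from h import *
from rig import robot
f=robot.grab_frame("wrist");cv2.imwrite("pics/w3.png",f["frame"][:,:,::-1])
H=hsv(f);h,sa,v=H[...,0],H[...,1],H[...,2]
roi=np.zeros((400,640),bool);roi[:,230:400]=1
c=big((h<25)&(sa>60)&roi&(v>110))[0];print("maple",c.reshape(-1,2).min(0),c.reshape(-1,2).max(0))
r=slope(f,c,-5.6);print(r);s=robot.sense();print(s["tool_pos"],s["orientation"])
T=tool(r[2],30);z=T.apply([0,0,1]);plan(r[0]+15*z,T,mm=20)
E
```

```text
maple [280 124] [360 326]
(array([541.3, 164.4, 105. ]), array([ 50.6, 151.7]), -5.47)
[513.10289294 171.98695304 149.37975064] [ 0.11437216  2.61438638 -0.02631205]
4 rows; delta_rot each [0.1, 0.02, 0.09] dist 68.1
[-0.7, -1.3, 16.9] [-0.6, -1.4, 17.0] [-0.7, -1.2, 17.0] [-0.7, -1.3, 16.9]
```

View pics/w3.png

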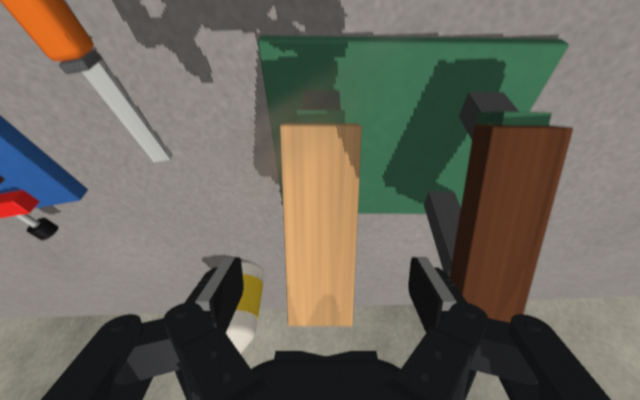

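The maple top face spans columns 280–360, rows 124–326, sitting midway between the open fingers (~5 px left). The sizes check out at 50.6 x 151.7 mm. Descending to grip.

Call:
{"method": "play_rows", "body": {
  "steps": [
    {"slide": [-0.7,-1.3,17],"delta_rot": [0,0,0],"grip": -1},
    {"slide": [-0.7,-1.3,17],"delta_rot": [0,0,0],"grip": -1},
    {"slide": [-0.6,-1.3,17],"delta_rot": [0,0,0],"grip": -1},
    {"slide": [-0.6,-1.3,17],"delta_rot": [0,0,0],"grip": -1},
    {"slide": [0,0,0],"delta_rot": [0,0,0],"grip": -1},
    {"slide": [0,0,0],"delta_rot": [0,0,0],"grip": -0.2},
    {"slide": [0,0,0],"delta_rot": [0,0,0],"grip": 0.1},
    {"slide": [0,0,0],"delta_rot": [0,0,0],"grip": 0.4},
    {"slide": [0,0,0],"delta_rot": [0,0,0],"grip": 0.4},
    {"slide": [0,0,0],"delta_rot": [0,0,0],"grip": 0.4}
  ],
  "grip_force": 40
}}

```text
t: 3.1
tool_pos: [549.8, 164.0, 93.6]
orientation: [0.114, 2.611, -0.025]
contact_force: [-5.5, 0.6, 6.7]
grip_width: 49.4
grasp_force: 42.3
```

Call:
{"method": "play_rows", "body": {
  "steps": [
    {"slide": [0,0,-10],"delta_rot": [0,0,0],"grip": 0.4},
    {"slide": [0,0,-25],"delta_rot": [0,0,0],"grip": 0.4},
    {"slide": [0,0,-35],"delta_rot": [0,0,0],"grip": 0.4},
    {"slide": [0,0,-30],"delta_rot": [0,0,0],"grip": 0.4},
    {"slide": [0,0,0],"delta_rot": [0,0,0],"grip": 0.4},
    {"slide": [0,0,0],"delta_rot": [0,0,0],"grip": 0.4}
  ]
}}

```text
t: 3.7
tool_pos: [498.8, 167.5, 178.1]
orientation: [0.114, 2.614, -0.026]
contact_force: [-0.3, -0.4, -0.8]
grip_width: 49.1
grasp_force: 43.3
```

```bash
python3 - <<'E'
from h import *
plan([474,-60,190],tool(6.8,0),mm=30,deg=4,n=12)
E
```

```text
12 rows; delta_rot each [-0.24, 2.5, -0.96] dist 229.2
[-0.2, -19.1, -1.1] [0.2, -19.0, -1.2] [0.6, -19.1, -1.3] [1.0, -19.0, -1.3] [1.3, -19.0, -1.3] [1.7, -19.0, -1.4] [2.1, -18.9, -1.3] [2.5, -18.9, -1.4] [2.8, -18.8, -1.3] [3.2, -18.8, -1.2] [3.6, -18.8, -1.2] [3.9, -18.6, -1.1]
```

Call:
{"method": "play_rows", "body": {
  "steps": [
    {"slide": [-0.2,-19,-1.1],"delta_rot": [-0.24,2.5,-0.96],"grip": 0.4},
    {"slide": [0.2,-19,-1.2],"delta_rot": [-0.24,2.5,-0.96],"grip": 0.4},
    {"slide": [0.6,-19,-1.3],"delta_rot": [-0.24,2.5,-0.96],"grip": 0.4},
    {"slide": [1,-19,-1.3],"delta_rot": [-0.24,2.5,-0.96],"grip": 0.4},
    {"slide": [1.3,-19,-1.3],"delta_rot": [-0.24,2.5,-0.96],"grip": 0.4},
    {"slide": [1.7,-19,-1.4],"delta_rot": [-0.24,2.5,-0.96],"grip": 0.4},
    {"slide": [2.1,-19,-1.3],"delta_rot": [-0.24,2.5,-0.96],"grip": 0.4},
    {"slide": [2.5,-19,-1.4],"delta_rot": [-0.24,2.5,-0.96],"grip": 0.4},
    {"slide": [2.8,-19,-1.3],"delta_rot": [-0.24,2.5,-0.96],"grip": 0.4},
    {"slide": [3.2,-19,-1.2],"delta_rot": [-0.24,2.5,-0.96],"grip": 0.4},
    {"slide": [3.6,-19,-1.2],"delta_rot": [-0.24,2.5,-0.96],"grip": 0.4},
    {"slide": [4,-19,-1.1],"delta_rot": [-0.24,2.5,-0.96],"grip": 0.4}
  ]
}}

```text
t: 4.9
tool_pos: [473.0, -62.1, 187.0]
orientation: [0.184, -3.13, -0.001]
contact_force: [-0.1, 0.1, -0.3]
grip_width: 49.4
grasp_force: 43.3
```

Call:
{"method": "play_rows", "body": {
  "steps": [
    {"slide": [0,0,0],"delta_rot": [0,0,0],"grip": 0.4},
    {"slide": [0,0,0],"delta_rot": [0,0,0],"grip": 0.4},
    {"slide": [0,0,0],"delta_rot": [0,0,0],"grip": 0.4}
  ]
}}

```text
t: 5.2
tool_pos: [473.4, -60.5, 188.3]
orientation: [0.185, -3.134, -0.001]
contact_force: [0.8, 0.1, -0.8]
grip_width: 49.1
grasp_force: 43.3
```

```bash
python3 - <<'E'
from h import *
from rig import robot
f=robot.grab_frame("wrist");cv2.imwrite("pics/w4.png",f["frame"][:,:,::-1]);np.savez("w4.npz",**f);
s=robot.sense();np.savez("s4.npz",p=s["tool_pos"],o=s["orientation"]);print(s["t"],s["tool_pos"],s["orientation"],tool(6.8).as_rotvec())
E
```

```text
5.25 [473.45515264 -60.42037305 188.73541225] [ 1.85654403e-01 -3.13442999e+00  1.17656551e-04] [-1.86316468e-01  3.13606291e+00  1.14085933e-17]
```

View pics/w4.png

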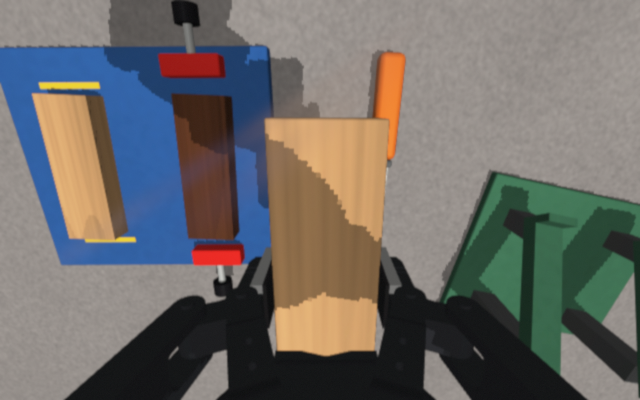

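Held maple: near end at row 118, columns 265–388. Station walnut: left top edge runs (173,95)→(187,238), far end at row 238. Both can be measured in this one picture.

```bash
cat >> h.py <<'E'
def edge(f,m,zp,side,lo,hi):
    """edge points of mask m onto z=zp; side l/r over rows lo..hi, t/b over columns; robust line: point,dir"""
    P=[]
    for k in range(lo,hi):
        i=np.flatnonzero(m[k] if side in "lr" else m[:,k])
        if len(i)<5: continue
        e=i[0]-.5 if side in "lt" else i[-1]+.5
        P.append(pt(f,(e,k) if side in "lr" else (k,e),z=zp)[:2])
    vx,vy,x,y=cv2.fitLine(np.array(P,np.float32),cv2.DIST_HUBER,0,.01,.01).ravel()
    return np.array([x,y]),np.array([vx,vy])
def yawof(d,off=0):
    return (np.degrees(np.arctan2(d[1],d[0]))-off+90)%180-90
def at(p,yaw,q): # p in ply axes at yaw about q
    c,s=np.cos(np.radians(yaw)),np.sin(np.radians(yaw));d=np.array(p)-q;return np.array([c*d[0]+s*d[1],-s*d[0]+c*d[1]])
def biggest(m):
    o=np.zeros(m.shape,np.uint8);cv2.drawContours(o,big(m),-1,1,-1);return o>0
E
python3 - <<'E'
from h import *
f=dict(np.load("w4.npz"));s=np.load("s4.npz");tcp=s["p"];H=hsv(f);h,sa,v=H[...,0],H[...,1],H[...,2]
print("walnut hsv",H[150,200],H[110,200],H[150,228],"blue",H[150,160],H[110,160],"maple",H[200,300],"shadow",H[140,370])
W=(h<25)&(sa>60)
c=np.arange(640);m=biggest(W&(c>165)&(c<245)&(np.arange(400)[:,None]>85)&(np.arange(400)[:,None]<242));print("box",cv2.boundingRect(m.astype(np.uint8)))
L=edge(f,m,42,"l",105,225);B=edge(f,m,42,"b",192,228);T=edge(f,m,42,"t",180,215)
y=yawof(L[1]);u=np.array([np.cos(np.radians(y)),np.sin(np.radians(y))]);n=np.array([-u[1],u[0]])
print("lower yaw",y,"far end yaw",yawof(B[1],90), "len",(B[0]-T[0])@u)
c0=L[0]+25*n; c0=c0+u*((B[0]-c0)@u-75);print("lower centre",c0)
mh=biggest(W&(c>255)&(c<400)&(np.arange(400)[:,None]>105)&(np.arange(400)[:,None]<250))
zt=tcp[2]+27
L=edge(f,mh,zt,"l",130,235);R=edge(f,mh,zt,"r",130,235);T=edge(f,mh,zt,"t",280,375)
yh=(yawof(L[1])+yawof(R[1]))/2;u=np.array([np.cos(np.radians(yh)),np.sin(np.radians(yh))]);n=np.array([-u[1],u[0]])
print("held yaw",yawof(L[1]),yawof(R[1]),yawof(T[1],90),"width",(R[0]-L[0])@n)
ch=(L[0]+R[0])/2;ch=ch+u*((T[0]-ch)@u+75);print("held centre",ch,"tcp",tcp)
print("held in tool axes",at(ch,yh,tcp[:2]),"lower-held along held axes",at(c0,yh,ch),"dyaw",y-yh)
E
```

```text
walnut hsv [  8 141  98] [  9 155  64] [160  53  58] blue [108 178 169] [107 177 169] maple [ 16 124 138] shadow [ 15 123 209]
box (172, 94, 66, 146)
lower yaw 4.5389557 far end yaw 4.324936 len 147.42201
lower centre [ 469.12433 -183.99078]
held yaw 6.3659744 1.0683746 5.8104706 width 49.74884
held centre [470.56406  -62.821846] tcp [473.45515264 -60.42037305 188.73541225]
held in tool axes [-3.04070506 -2.20898695] lower-held along held axes [  -9.292255 -120.820694] dyaw 0.82178116
```

```bash
python3 - <<'E'
from h import *
f=dict(np.load("w4.npz"));tcp=np.load("s4.npz")["p"];H=hsv(f);h,sa,v=H[...,0],H[...,1],H[...,2]
W=(h<25)&(sa>60)&(sa<200);c=np.arange(640)
mh=biggest(W&(c>255)&(c<400)&(np.arange(400)[:,None]>105)&(np.arange(400)[:,None]<250))
print("orange",H[100,390],[np.flatnonzero(mh[k])[-1] for k in range(125,245,20)],[np.flatnonzero(mh[k])[0] for k in range(125,245,20)])
for dz in(24,27,30):
    zt=tcp[2]+dz
    L=edge(f,mh,zt,"l",130,235);R=edge(f,mh,zt,"r",165,235);T=edge(f,mh,zt,"t",280,360)
    yh=(yawof(L[1])+yawof(R[1]))/2;u=np.array([np.cos(np.radians(yh)),np.sin(np.radians(yh))]);n=np.array([-u[1],u[0]])
    mid=R[0]+R[1]*((L[0]-R[0])@u);ch=(L[0]+mid)/2;ch=ch+u*((T[0]-ch)@u+75)
    print(dz,"yaw",yawof(L[1]),yawof(R[1]),yawof(T[1],90),"width",(mid-L[0])@n,"centre",ch,"in tool",at(ch,yh,tcp[:2]),"go",at([469.1,-184.0],yh,ch))
E
```

```text
orange [ 13 198 241] [np.int64(398), np.int64(396), np.int64(386), np.int64(384), np.int64(383), np.int64(382)] [np.int64(265), np.int64(266), np.int64(267), np.int64(268), np.int64(269), np.int64(271)]
24 yaw 6.3658752 7.016075 5.8114624 width 49.610573 centre [470.4201   -61.004303] in tool [-3.08241225 -0.22632637] go [ -15.64187076 -122.00416676]
27 yaw 6.3659744 7.0162735 5.8112793 width 48.357063 centre [470.30496 -61.02871] in tool [-3.19961517 -0.23714246] go [ -15.52498604 -121.99330258]
30 yaw 6.365959 7.0161285 5.81102 width 47.103596 centre [470.18982  -61.053276] in tool [-3.31683566 -0.24813032] go [ -15.40759389 -121.98233552]
```

```bash
python3 - <<'E'
from h import *
s=np.load("s4.npz");T=tool(4.5);R0=tool(6.78)
plan([473.6,-183.6,140],T,p0=s["p"],R0=R0,mm=26)
plan([473.6,-183.6,62],T,p0=[473.6,-183.6,140],R0=T,mm=20)
E
```

```text
6 rows; delta_rot each [0.0, -0.0, 0.38] dist 132.5
[2.4, -20.4, 8.1] [2.3, -20.4, 8.1] [2.1, -20.4, 8.2] [2.0, -20.4, 8.1] [1.8, -20.5, 8.1] [1.8, -20.4, 8.1] 
4 rows; delta_rot each [0.0, 0.0, 0.0] dist 78.0
[0.0, 0.0, 19.5] [0.0, 0.0, 19.5] [0.0, 0.0, 19.5] [0.0, 0.0, 19.5]
```

Call:
{"method": "play_rows", "body": {
  "steps": [
    {"slide": [2.4,-20.4,8.1],"delta_rot": [0,0,0.38],"grip": 0.4},
    {"slide": [2.3,-20.4,8.1],"delta_rot": [0,0,0.38],"grip": 0.4},
    {"slide": [2.1,-20.4,8.1],"delta_rot": [0,0,0.38],"grip": 0.4},
    {"slide": [2,-20.4,8.1],"delta_rot": [0,0,0.38],"grip": 0.4},
    {"slide": [1.8,-20.5,8.1],"delta_rot": [0,0,0.38],"grip": 0.4},
    {"slide": [1.8,-20.4,8.1],"delta_rot": [0,0,0.38],"grip": 0.4},
    {"slide": [0,0,19.5],"delta_rot": [0,0,0],"grip": 0.4},
    {"slide": [0,0,19.5],"delta_rot": [0,0,0],"grip": 0.4},
    {"slide": [0,0,19.5],"delta_rot": [0,0,0],"grip": 0.4},
    {"slide": [0,0,19.5],"delta_rot": [0,0,0],"grip": 0.4},
    {"slide": [0,0,0],"delta_rot": [0,0,0],"grip": 0.4},
    {"slide": [0,0,0],"delta_rot": [0,0,0],"grip": 0.4}
  ]
}}

```text
t: 6.45
tool_pos: [473.6, -183.6, 63.1]
orientation: [0.124, -3.138, 0.001]
contact_force: [1.1, -0.7, -0.3]
grip_width: 49.2
grasp_force: 43.2
```

```bash
python3 - <<'E'
from h import *
from rig import robot
f=robot.grab_frame("wrist");g=robot.grab_frame("scene");np.savez("w5.npz",**f)
a=cv2.resize(f["frame"][60:260,200:440],None,fx=2,fy=2);b=cv2.resize(g["frame"][130:230,180:300],None,fx=3.2,fy=4,interpolation=cv2.INTER_CUBIC)[:400]
o=np.hstack([a[:, :480],b[:, :310]]);cv2.imwrite("pics/w5.png",o[:,:,::-1]);s=robot.sense();print(s["t"],s["tool_pos"],s["orientation"],tool(4.5).as_rotvec(),s["contact_force"])
E
```

```text
6.55 [ 474.92240516 -184.53982687   64.60124469] [-0.12321484  3.137487   -0.00339161] [-1.23338349e-01  3.13917060e+00  7.55229570e-18] [-0.1205521   0.64941662 -1.17754251]
```

View pics/w5.png

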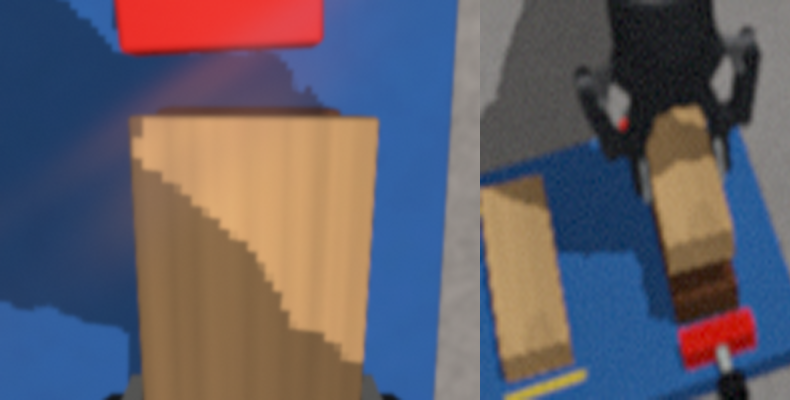

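```bash
python3 - <<'E'
from h import *
f=dict(np.load("w5.npz"));H=hsv(f);h,sa,v=H[...,0],H[...,1],H[...,2]
print("col300",[(r,*H[r,300]) for r in range(108,122)]); print("row116",[(c,*H[116,c]) for c in list(range(268,284,2))+list(range(362,378,2))])
for zt in (87,90): print("held near edge z",zt,pt(f,(265,118),z=zt),pt(f,(389,118),z=zt))
for r in(112.5,113.5): print("lower near edge",pt(f,(277.5,r),z=42),pt(f,(370,r),z=42))
E
```

```text
col300 [(108, np.int64(141), np.int64(67), np.int64(103)), (109, np.int64(140), np.int64(65), np.int64(102)), (110, np.int64(138), np.int64(67), np.int64(103)), (111, np.int64(137), np.int64(66), np.int64(101)), (112, np.int64(144), np.int64(57), np.int64(94)), (113, np.int64(168), np.int64(68), np.int64(90)), (114, np.int64(2), np.int64(90), np.int64(93)), (115, np.int64(6), np.int64(111), np.int64(94)), (116, np.int64(8), np.int64(113), np.int64(99)), (117, np.int64(11), np.int64(113), np.int64(117)), (118, np.int64(14), np.int64(118), np.int64(153)), (119, np.int64(14), np.int64(121), np.int64(186)), (120, np.int64(14), np.int64(119), np.int64(205)), (121, np.int64(15), np.int64(121), np.int64(213))]
row116 [(268, np.int64(128), np.int64(71), np.int64(100)), (270, np.int64(131), np.int64(62), np.int64(99)), (272, np.int64(135), np.int64(61), np.int64(100)), (274, np.int64(141), np.int64(53), np.int64(96)), (276, np.int64(145), np.int64(48), np.int64(95)), (278, np.int64(171), np.int64(62), np.int64(94)), (280, np.int64(4), np.int64(97), np.int64(100)), (282, np.int64(5), np.int64(99), np.int64(100)), (362, np.int64(9), np.int64(125), np.int64(86)), (364, np.int64(9), np.int64(135), np.int64(98)), (366, np.int64(9), np.int64(133), np.int64(100)), (368, np.int64(6), np.int64(109), np.int64(96)), (370, np.int64(113), np.int64(117), np.int64(124)), (372, np.int64(109), np.int64(157), np.int64(153)), (374, np.int64(109), np.int64(158), np.int64(155)), (376, np.int64(109), np.int64(161), np.int64(155))]
held near edge z 87 [ 398.20008293 -213.97458774   87.        ] [ 394.35339206 -165.1530368    87.        ]
held near edge z 90 [ 398.0227564  -213.38414382   90.        ] [ 394.27293259 -165.79201321   90.        ]
lower near edge [ 397.45896669 -216.12541317   42.        ] [ 393.52853687 -166.23683874   42.        ]
lower near edge [ 397.97773549 -216.11172348   42.        ] [ 394.04314282 -166.17107536   42.        ]
```

Held maple's near edge (row 118) and the walnut sliver below it (rows 113–117, columns 278–370) line up within 0.5 mm in x and 1.6 mm in y. Correcting and lowering.

Call:
{"method": "play_rows", "body": {
  "steps": [
    {"slide": [0.5,-1.5,5],"delta_rot": [0,0,0],"grip": 0.4},
    {"slide": [0,0,5],"delta_rot": [0,0,0],"grip": 0.4},
    {"slide": [0,0,5],"delta_rot": [0,0,0],"grip": 0.4},
    {"slide": [0,0,2],"delta_rot": [0,0,0],"grip": 0.4},
    {"slide": [0,0,1],"delta_rot": [0,0,0],"grip": 0.4},
    {"slide": [0,0,0],"delta_rot": [0,0,0],"grip": 0.4}
  ]
}}

```text
t: 7.15
tool_pos: [473.4, -185.9, 44.7]
orientation: [0.122, -3.138, 0.001]
contact_force: [0.6, -0.1, -1.6]
grip_width: 49.2
grasp_force: 43.3
```

Call:
{"method": "play_rows", "body": {
  "steps": [
    {"slide": [0,0,1],"delta_rot": [0,0,0],"grip": 0.4},
    {"slide": [0,0,1],"delta_rot": [0,0,0],"grip": 0.4},
    {"slide": [0,0,0],"delta_rot": [0,0,0],"grip": 0.4}
  ]
}}

```text
t: 7.45
tool_pos: [473.6, -186.0, 43.0]
orientation: [0.122, -3.139, 0.001]
contact_force: [-0.8, 0.4, -0.9]
grip_width: 48.9
grasp_force: 43.3
```

Call:
{"method": "play_rows", "body": {
  "steps": [
    {"slide": [0,0,1],"delta_rot": [0,0,0],"grip": 0.4},
    {"slide": [0,0,0],"delta_rot": [0,0,0],"grip": 0.4}
  ]
}}

```text
t: 7.65
tool_pos: [473.8, -186.0, 42.2]
orientation: [0.122, -3.139, 0.002]
contact_force: [0.1, 0.1, 0.2]
grip_width: 49.1
grasp_force: 43.4
```

Call:
{"method": "play_rows", "body": {
  "steps": [
    {"slide": [0,0,1],"delta_rot": [0,0,0],"grip": 0.4},
    {"slide": [0,0,0],"delta_rot": [0,0,0],"grip": 0.4}
  ]
}}

```text
t: 7.85
tool_pos: [473.8, -186.1, 41.8]
orientation: [0.122, -3.139, 0.002]
contact_force: [-0.4, 0.5, 3.8]
grip_width: 49.3
grasp_force: 43.9
```

Call:
{"method": "play_rows", "body": {
  "steps": [
    {"slide": [0,0,0.7],"delta_rot": [0,0,0],"grip": 0.4},
    {"slide": [0,0,0],"delta_rot": [0,0,0],"grip": 0.4}
  ]
}}

```text
t: 8.05
tool_pos: [474.0, -186.0, 41.3]
orientation: [-0.122, 3.139, -0.002]
contact_force: [-0.2, 1.2, 5.4]
grip_width: 49.7
grasp_force: 44.1
```

Contact is made (5 N). Releasing gently and backing off.

Call:
{"method": "play_rows", "body": {
  "steps": [
    {"slide": [0,0,0],"delta_rot": [0,0,0],"grip": -0.3},
    {"slide": [0,0,0],"delta_rot": [0,0,0],"grip": -0.7},
    {"slide": [0,0,0],"delta_rot": [0,0,0],"grip": -1},
    {"slide": [0,0,0],"delta_rot": [0,0,0],"grip": -1},
    {"slide": [0,0,0],"delta_rot": [0,0,0],"grip": -1},
    {"slide": [0,0,-15],"delta_rot": [0,0,0],"grip": -1},
    {"slide": [0,0,-30],"delta_rot": [0,0,0],"grip": -1},
    {"slide": [0,0,-30],"delta_rot": [0,0,0],"grip": -1},
    {"slide": [0,0,-30],"delta_rot": [0,0,0],"grip": -1},
    {"slide": [0,0,-30],"delta_rot": [0,0,0],"grip": -1},
    {"slide": [0,0,0],"delta_rot": [0,0,0],"grip": -1},
    {"slide": [0,0,0],"delta_rot": [0,0,0],"grip": -1}
  ]
}}

```text
t: 9.25
tool_pos: [474.3, -186.2, 176.2]
orientation: [-0.122, 3.138, -0.003]
contact_force: [0.3, 0.4, -1.1]
grip_width: 85.1
grasp_force: 0.0
```

```bash
python3 - <<'E'
from h import *
from rig import robot
f=robot.grab_frame("wrist");cv2.imwrite("pics/w6.png",f["frame"][:,:,::-1]);np.savez("w6.npz",**f)
s=robot.sense();np.savez("s6.npz",p=s["tool_pos"],o=s["orientation"]);print(s["t"],s["tool_pos"],s["orientation"])
T=tool(-5.6,30);z=T.apply([0,0,1]);plan(np.array([553,290.6,105])-110*z,T,mm=30,deg=3.5)
E
```

```text
9.3 [ 473.50612643 -185.79459946  174.81605614] [ 1.22204543e-01 -3.13815502e+00  9.16516110e-04]
17 rows; delta_rot each [0.15, -1.76, 0.58] dist 483.1
[-3.7, 28.1, -1.5] [-3.4, 28.2, -1.5] [-3.1, 28.2, -1.5] [-3.0, 28.2, -1.4] [-2.7, 28.3, -1.4] [-2.4, 28.3, -1.4] [-2.2, 28.3, -1.4] [-2.0, 28.3, -1.5] [-1.7, 28.3, -1.4] [-1.5, 28.3, -1.5] [-1.2, 28.4, -1.5] [-1.0, 28.3, -1.5] [-0.8, 28.4, -1.6] [-0.5, 28.4, -1.7] [-0.3, 28.3, -1.7] [-0.0, 28.4, -1.8] [0.1, 28.3, -1.8]
```

View pics/w6.png

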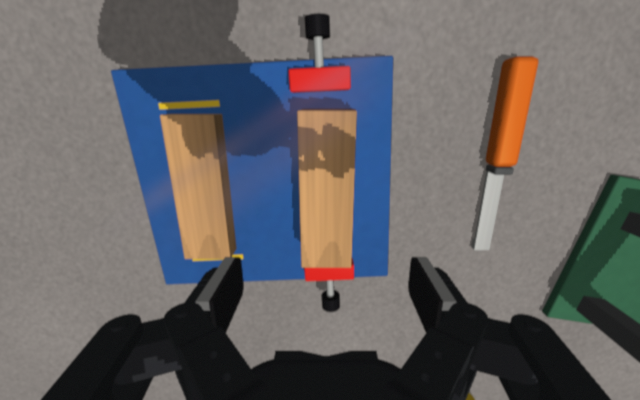

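Maple sits on the walnut (columns 297–357, rows 110–268), with only a trace of walnut showing at its left edge. Now to measure it as the target for the second ply, while going to the rack.

```bash
python3 - <<'E'
from h import *
f=dict(np.load("w6.npz"));H=hsv(f);h,sa,v=H[...,0],H[...,1],H[...,2];c=np.arange(640);r=np.arange(400)[:,None]
m=biggest((h>12)&(h<25)&(sa>60)&(c>285)&(c<370)&(r>95)&(r<272));print(cv2.boundingRect(m.astype(np.uint8)))
print(rect(f,big(m)[0],z=66))
L=edge(f,m,66,"l",125,250);R=edge(f,m,66,"r",125,250);print(yawof(L[1]),yawof(R[1]))
# below: strips of walnut beside / before the maple
for rr in(200,230): print([(k,*H[rr,k]) for k in range(296,306)])
print([(k,*H[k,325]) for k in range(100,112)])
E
```

```text
(298, 110, 58, 157)
(array([ 470.5, -186.8]), array([ 49.1, 148.1]), 4.33)
2.8432388 4.543129
[(296, np.int64(108), np.int64(177), np.int64(91)), (297, np.int64(107), np.int64(174), np.int64(91)), (298, np.int64(112), np.int64(116), np.int64(88)), (299, np.int64(9), np.int64(62), np.int64(111)), (300, np.int64(16), np.int64(119), np.int64(178)), (301, np.int64(16), np.int64(125), np.int64(202)), (302, np.int64(16), np.int64(124), np.int64(209)), (303, np.int64(16), np.int64(126), np.int64(213)), (304, np.int64(16), np.int64(125), np.int64(215)), (305, np.int64(16), np.int64(125), np.int64(212))]
[(296, np.int64(108), np.int64(181), np.int64(89)), (297, np.int64(107), np.int64(181), np.int64(89)), (298, np.int64(108), np.int64(172), np.int64(89)), (299, np.int64(114), np.int64(88), np.int64(87)), (300, np.int64(13), np.int64(80), np.int64(121)), (301, np.int64(15), np.int64(119), np.int64(184)), (302, np.int64(16), np.int64(124), np.int64(206)), (303, np.int64(15), np.int64(123), np.int64(212)), (304, np.int64(16), np.int64(125), np.int64(213)), (305, np.int64(16), np.int64(125), np.int64(212))]
[(100, np.int64(119), np.int64(86), np.int64(98)), (101, np.int64(119), np.int64(84), np.int64(97)), (102, np.int64(119), np.int64(87), np.int64(97)), (103, np.int64(119), np.int64(87), np.int64(97)), (104, np.int64(119), np.int64(86), np.int64(98)), (105, np.int64(118), np.int64(86), np.int64(98)), (106, np.int64(119), np.int64(84), np.int64(97)), (107, np.int64(123), np.int64(77), np.int64(93)), (108, np.int64(137), np.int64(58), np.int64(79)), (109, np.int64(0), np.int64(62), np.int64(91)), (110, np.int64(11), np.int64(100), np.int64(130)), (111, np.int64(14), np.int64(111), np.int64(165))]
```

Call:
{"method": "play_rows", "body": {
  "steps": [
    {"slide": [-3.7,28.2,-1.5],"delta_rot": [0.15,-1.76,0.58],"grip": -1},
    {"slide": [-3.4,28.2,-1.5],"delta_rot": [0.15,-1.76,0.58],"grip": -1},
    {"slide": [-3.1,28.2,-1.5],"delta_rot": [0.15,-1.76,0.58],"grip": -1},
    {"slide": [-3,28.2,-1.4],"delta_rot": [0.15,-1.76,0.58],"grip": -1},
    {"slide": [-2.7,28.3,-1.4],"delta_rot": [0.15,-1.76,0.58],"grip": -1},
    {"slide": [-2.4,28.3,-1.4],"delta_rot": [0.15,-1.76,0.58],"grip": -1},
    {"slide": [-2.2,28.3,-1.4],"delta_rot": [0.15,-1.76,0.58],"grip": -1},
    {"slide": [-2,28.3,-1.5],"delta_rot": [0.15,-1.76,0.58],"grip": -1},
    {"slide": [-1.7,28.3,-1.4],"delta_rot": [0.15,-1.76,0.58],"grip": -1}
  ]
}}

```text
t: 10.2
tool_pos: [485.4, 70.3, 186.3]
orientation: [0.021, 2.867, -0.02]
contact_force: [0.2, -0.8, 0.1]
grip_width: 85.5
grasp_force: 0.0
```

Call:
{"method": "play_rows", "body": {
  "steps": [
    {"slide": [-1.5,28.3,-1.5],"delta_rot": [0.15,-1.76,0.58],"grip": -1},
    {"slide": [-1.2,28.3,-1.5],"delta_rot": [0.15,-1.76,0.58],"grip": -1},
    {"slide": [-1,28.3,-1.5],"delta_rot": [0.15,-1.76,0.58],"grip": -1},
    {"slide": [-0.8,28.4,-1.6],"delta_rot": [0.15,-1.76,0.58],"grip": -1},
    {"slide": [-0.5,28.4,-1.7],"delta_rot": [0.15,-1.76,0.58],"grip": -1},
    {"slide": [-0.3,28.3,-1.7],"delta_rot": [0.15,-1.76,0.58],"grip": -1},
    {"slide": [0,28.4,-1.8],"delta_rot": [0.15,-1.76,0.58],"grip": -1},
    {"slide": [0,28.3,-1.8],"delta_rot": [0.15,-1.76,0.58],"grip": -1},
    {"slide": [0,0,0],"delta_rot": [0,0,0],"grip": -1},
    {"slide": [0,0,0],"delta_rot": [0,0,0],"grip": -1}
  ]
}}

```text
t: 11.2
tool_pos: [497.1, 295.7, 198.0]
orientation: [0.125, 2.62, -0.037]
contact_force: [-0.7, 0.3, -0.5]
grip_width: 85.4
grasp_force: 0.0
```

```bash
python3 - <<'E'
from h import *
from rig import robot
f=robot.grab_frame("wrist");np.savez("w7.npz",**f)
H=hsv(f);h,sa,v=H[...,0],H[...,1],H[...,2]
roi=np.zeros((400,640),bool);roi[80:330,230:420]=1
c=big((h<20)&(sa>90)&roi&(v<150))[0];print(cv2.boundingRect(c))
r=slope(f,c,-5.6);print(r);s=robot.sense();print(s["tool_pos"],s["orientation"])
T=tool(-5.6,30);z=T.apply([0,0,1]);plan(r[0]+15*z,T,mm=20)
E
```

```text
(301, 117, 61, 163)
(array([552.5, 293.6, 105. ]), array([ 49.2, 148.8]), -5.59)
[497.57164066 295.08262603 198.63559877] [ 0.12714972  2.61885874 -0.03666253]
7 rows; delta_rot each [-0.01, -0.03, 0.01] dist 123.6
[-0.2, 0.6, 17.6] [-0.1, 0.6, 17.7] [-0.1, 0.5, 17.6] [-0.2, 0.6, 17.7] [-0.1, 0.6, 17.6] [-0.1, 0.6, 17.6] [-0.1, 0.5, 17.7]
```

Walnut_b measures 49.2 x 148.8 mm and lies 130 mm from the maple's saddle, as it should. Gripping it.

Call:
{"method": "play_rows", "body": {
  "steps": [
    {"slide": [-0.1,0.6,30],"delta_rot": [0,0,0],"grip": -1},
    {"slide": [-0.2,1,25],"delta_rot": [0,0,0],"grip": -1},
    {"slide": [-0.2,0.8,18],"delta_rot": [0,0,0],"grip": -1},
    {"slide": [-0.2,0.8,18],"delta_rot": [0,0,0],"grip": -1},
    {"slide": [-0.1,0.4,17],"delta_rot": [0,0,0],"grip": -1},
    {"slide": [-0.1,0.4,15.5],"delta_rot": [0,0,0],"grip": -1},
    {"slide": [0,0,0],"delta_rot": [0,0,0],"grip": -1},
    {"slide": [0,0,0],"delta_rot": [0,0,0],"grip": -0.2},
    {"slide": [0,0,0],"delta_rot": [0,0,0],"grip": 0.1},
    {"slide": [0,0,0],"delta_rot": [0,0,0],"grip": 0.4},
    {"slide": [0,0,0],"delta_rot": [0,0,0],"grip": 0.4},
    {"slide": [0,0,0],"delta_rot": [0,0,0],"grip": 0.4}
  ],
  "grip_force": 40
}}

```text
t: 12.45
tool_pos: [561.5, 294.2, 95.9]
orientation: [0.128, 2.614, -0.032]
contact_force: [-4.0, -0.5, 4.7]
grip_width: 48.7
grasp_force: 44.2
```

Call:
{"method": "play_rows", "body": {
  "steps": [
    {"slide": [0,0,-10],"delta_rot": [0,0,0],"grip": 0.4},
    {"slide": [0,0,-25],"delta_rot": [0,0,0],"grip": 0.4},
    {"slide": [0,0,-35],"delta_rot": [0,0,0],"grip": 0.4},
    {"slide": [0,0,-35],"delta_rot": [0,0,0],"grip": 0.4},
    {"slide": [0,0,0],"delta_rot": [0,0,0],"grip": 0.4},
    {"slide": [0,0,0],"delta_rot": [0,0,0],"grip": 0.4}
  ]
}}

```text
t: 13.05
tool_pos: [508.6, 299.5, 186.1]
orientation: [0.127, 2.615, -0.031]
contact_force: [0.3, 0.0, -1.8]
grip_width: 49.0
grasp_force: 43.6
```

```bash
python3 - <<'E'
from h import *
plan([474,-60,200],tool(4.5,0),mm=30,deg=4,n=18)
E
```

```text
18 rows; delta_rot each [-0.14, 1.66, -0.55] dist 361.4
[-0.4, -20.1, -0.7] [-0.2, -20.0, -0.7] [-0.0, -20.1, -0.8] [0.2, -20.0, -0.9] [0.5, -20.1, -0.9] [0.6, -20.0, -0.9] [0.9, -20.1, -1.0] [1.1, -20.0, -0.9] [1.3, -20.0, -1.0] [1.6, -20.0, -1.0] [1.7, -20.0, -1.0] [2.0, -19.9, -1.0] [2.2, -20.0, -0.9] [2.5, -19.9, -1.0] [2.6, -19.9, -0.9] [2.9, -19.8, -0.9] [3.0, -19.9, -0.9] [3.3, -19.7, -0.8]
```

Call:
{"method": "play_rows", "body": {
  "steps": [
    {"slide": [-0.4,-20,-0.7],"delta_rot": [-0.14,1.66,-0.55],"grip": 0.4},
    {"slide": [-0.2,-20,-0.7],"delta_rot": [-0.14,1.66,-0.55],"grip": 0.4},
    {"slide": [0,-20,-0.8],"delta_rot": [-0.14,1.66,-0.55],"grip": 0.4},
    {"slide": [0.2,-20,-0.9],"delta_rot": [-0.14,1.66,-0.55],"grip": 0.4},
    {"slide": [0.5,-20,-0.9],"delta_rot": [-0.14,1.66,-0.55],"grip": 0.4},
    {"slide": [0.6,-20,-0.9],"delta_rot": [-0.14,1.66,-0.55],"grip": 0.4},
    {"slide": [0.9,-20,-1],"delta_rot": [-0.14,1.66,-0.55],"grip": 0.4},
    {"slide": [1.1,-20,-0.9],"delta_rot": [-0.14,1.66,-0.55],"grip": 0.4},
    {"slide": [1.3,-20,-1],"delta_rot": [-0.14,1.66,-0.55],"grip": 0.4}
  ]
}}

```text
t: 13.95
tool_pos: [490.1, 118.3, 189.4]
orientation: [0.012, 2.886, -0.02]
contact_force: [0.2, -0.7, -1.4]
grip_width: 49.3
grasp_force: 43.6
```

Call:
{"method": "play_rows", "body": {
  "steps": [
    {"slide": [1.6,-20,-1],"delta_rot": [-0.14,1.66,-0.55],"grip": 0.4},
    {"slide": [1.7,-20,-1],"delta_rot": [-0.14,1.66,-0.55],"grip": 0.4},
    {"slide": [2,-20,-1],"delta_rot": [-0.14,1.66,-0.55],"grip": 0.4},
    {"slide": [2.2,-20,-0.9],"delta_rot": [-0.14,1.66,-0.55],"grip": 0.4},
    {"slide": [2.5,-20,-1],"delta_rot": [-0.14,1.66,-0.55],"grip": 0.4},
    {"slide": [2.6,-20,-0.9],"delta_rot": [-0.14,1.66,-0.55],"grip": 0.4},
    {"slide": [2.9,-20,-0.9],"delta_rot": [-0.14,1.66,-0.55],"grip": 0.4},
    {"slide": [3,-20,-0.9],"delta_rot": [-0.14,1.66,-0.55],"grip": 0.4},
    {"slide": [3.3,-20,-0.8],"delta_rot": [-0.14,1.66,-0.55],"grip": 0.4},
    {"slide": [0,0,0],"delta_rot": [0,0,0],"grip": 0.4},
    {"slide": [0,0,0],"delta_rot": [0,0,0],"grip": 0.4},
    {"slide": [0,0,0],"delta_rot": [0,0,0],"grip": 0.4}
  ]
}}

```text
t: 15.15
tool_pos: [473.4, -60.4, 198.4]
orientation: [0.124, -3.137, 0.001]
contact_force: [0.5, -0.5, -1.1]
grip_width: 49.1
grasp_force: 43.6
```

```bash
python3 - <<'E'
from h import *
from rig import robot
f=robot.grab_frame("wrist");cv2.imwrite("pics/w8.png",f["frame"][:,:,::-1]);np.savez("w8.npz",**f);
s=robot.sense();np.savez("s8.npz",p=s["tool_pos"],o=s["orientation"]);print(s["t"],s["tool_pos"],s["orientation"])
tcp=s["tool_pos"];H=hsv(f);h,sa,v=H[...,0],H[...,1],H[...,2];c=np.arange(640);r=np.arange(400)[:,None]
m=biggest((h>12)&(h<25)&(sa>60)&(c>150)&(c<250)&(r>85)&(r<260));print("maple box",cv2.boundingRect(m.astype(np.uint8)))
x,y,w,hh=cv2.boundingRect(m.astype(np.uint8))
L=edge(f,m,66,"l",y+15,y+hh-20);B=edge(f,m,66,"b",x+25,x+w-12);T=edge(f,m,66,"t",x+8,x+38)
yl=yawof(L[1]);u=np.array([np.cos(np.radians(yl)),np.sin(np.radians(yl))]);n=np.array([-u[1],u[0]])
print("maple yaw",yl,yawof(B[1],90),"len",(B[0]-T[0])@u);c0=L[0]+25*n;c0=c0+u*(((B[0]+T[0])/2-c0)@u);print("maple centre",c0)
mh=biggest((h<20)&(sa>90)&(sa<190)&(c>255)&(c<400)&(r>100)&(r<250));print("held box",cv2.boundingRect(mh.astype(np.uint8)))
for dz in(22,25):
    zt=tcp[2]+dz
    L=edge(f,mh,zt,"l",135,235);R=edge(f,mh,zt,"r",165,235);T=edge(f,mh,zt,"t",285,355)
    yh=(yawof(L[1])+yawof(R[1]))/2;u=np.array([np.cos(np.radians(yh)),np.sin(np.radians(yh))]);n=np.array([-u[1],u[0]])
    mid=R[0]+R[1]*((L[0]-R[0])@u);ch=(L[0]+mid)/2;ch=ch+u*((T[0]-ch)@u+75)
    print(dz,"yaw",yawof(L[1]),yawof(R[1]),yawof(T[1],90),"width",(mid-L[0])@n,"in tool",at(ch,yh,tcp[:2]),"go",at(c0,yh,ch))
E
```

```text
15.2 [473.47573948 -60.24020186 198.75582219] [ 1.24285634e-01 -3.13799292e+00  1.15745878e-03]
maple box (160, 100, 77, 149)
maple yaw 4.281494 4.5083466 len 148.14404
maple centre [ 471.14096 -185.89325]
held box (266, 101, 130, 149)
22 yaw -4.839485 4.6141434 5.5447693 width 47.462753 in tool [-2.56055057 -3.19805576] go [   0.47287005 -122.45934   ]
25 yaw -4.8735657 4.614151 5.544754 width 46.26902 in tool [-2.68032252 -3.30878209] go [   0.63000536 -122.34923   ]
```

View pics/w8.png

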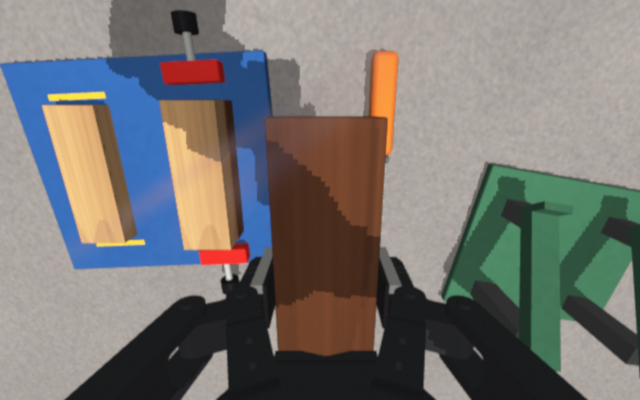

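Held walnut_b: near end at row 116, columns 266–387, almost the same seat as the maple had. The stack's top maple is at columns 160–~225, rows 100–248.

```bash
python3 - <<'E'
from h import *
s=np.load("s8.npz");T=tool(4.5)
plan([473.5,-185.9,150],T,p0=s["p"],R0=T,mm=25)
E
```

```text
6 rows; delta_rot each [0.0, 0.0, 0.0] dist 134.8
[1.6, -20.9, 8.1] [1.7, -20.9, 8.2] [1.6, -20.8, 8.1] [1.7, -20.9, 8.1] [1.6, -20.9, 8.1] [1.6, -20.9, 8.2]
```

Call:
{"method": "play_rows", "body": {
  "steps": [
    {"slide": [1.6,-20.9,8.1],"delta_rot": [0,0,0],"grip": 0.4},
    {"slide": [1.7,-20.9,8.1],"delta_rot": [0,0,0],"grip": 0.4},
    {"slide": [1.6,-20.9,8.1],"delta_rot": [0,0,0],"grip": 0.4},
    {"slide": [1.7,-20.9,8.1],"delta_rot": [0,0,0],"grip": 0.4},
    {"slide": [1.6,-20.9,8.1],"delta_rot": [0,0,0],"grip": 0.4},
    {"slide": [1.6,-20.9,8.1],"delta_rot": [0,0,0],"grip": 0.4},
    {"slide": [0,0,20],"delta_rot": [0,0,0],"grip": 0.4},
    {"slide": [0,0,20],"delta_rot": [0,0,0],"grip": 0.4},
    {"slide": [0,0,20],"delta_rot": [0,0,0],"grip": 0.4},
    {"slide": [0,0,2],"delta_rot": [0,0,0],"grip": 0.4},
    {"slide": [0,0,0],"delta_rot": [0,0,0],"grip": 0.4},
    {"slide": [0,0,0],"delta_rot": [0,0,0],"grip": 0.4}
  ]
}}

```text
t: 16.4
tool_pos: [474.8, -186.9, 90.5]
orientation: [-0.124, 3.137, -0.004]
contact_force: [0.3, -0.7, -1.2]
grip_width: 49.3
grasp_force: 43.5
```

```bash
python3 - <<'E'
from h import *
from rig import robot
f=robot.grab_frame("wrist");np.savez("w9.npz",**f);a=cv2.resize(f["frame"][60:260,200:440],None,fx=3,fy=3);cv2.imwrite("pics/w9.png",a[:,:,::-1])
s=robot.sense();print(s["t"],s["tool_pos"],s["orientation"]);H=hsv(f)
print("col300",[(r,*map(int,H[r,300])) for r in range(108,120)])
for R in(113,114): print(R,[(c,*map(int,H[R,c])) for c in list(range(268,286,2))+list(range(362,378,2))])
E
```

```text
16.45 [ 475.06534342 -187.1615728    90.74073098] [-0.1239931   3.13668688 -0.00463125]
col300 [(108, 135, 93, 113), (109, 140, 86, 101), (110, 160, 92, 91), (111, 176, 104, 98), (112, 5, 107, 114), (113, 9, 109, 133), (114, 11, 111, 143), (115, 10, 113, 138), (116, 7, 112, 116), (117, 3, 114, 103), (118, 3, 124, 109), (119, 4, 125, 116)]
113 [(268, 115, 116, 119), (270, 116, 109, 117), (272, 119, 100, 117), (274, 121, 98, 117), (276, 123, 97, 116), (278, 124, 97, 116), (280, 125, 97, 116), (282, 127, 92, 114), (284, 158, 56, 109), (362, 13, 110, 127), (364, 13, 112, 127), (366, 13, 114, 127), (368, 11, 109, 126), (370, 123, 54, 137), (372, 111, 118, 171), (374, 108, 169, 187), (376, 108, 171, 188)]
114 [(268, 116, 115, 118), (270, 118, 106, 118), (272, 121, 95, 115), (274, 122, 94, 114), (276, 124, 94, 114), (278, 125, 96, 112), (280, 126, 96, 112), (282, 129, 84, 109), (284, 2, 69, 125), (362, 15, 117, 166), (364, 15, 117, 164), (366, 14, 116, 160), (368, 14, 117, 159), (370, 11, 79, 155), (372, 138, 35, 145), (374, 108, 165, 182), (376, 108, 170, 184)]
```

View pics/w9.png

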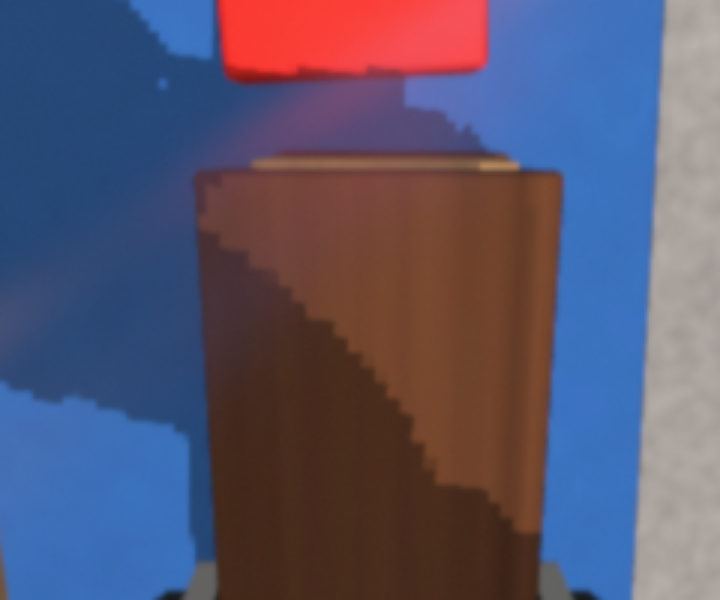

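```bash
python3 - <<'E'
from h import *
f=dict(np.load("w9.npz"))
for d in(22,25): A,B=pt(f,(265,117),z=90.7+d),pt(f,(388,116.5),z=90.7+d);print("held near mid",(A+B)/2,np.linalg.norm(A-B))
A,B=pt(f,(283.5,112.3),z=66),pt(f,(371,111.8),z=66);print("maple near mid",(A+B)/2,np.linalg.norm(A-B))
E
```

```text
held near mid [ 397.00674914 -193.12801315  112.7       ] 49.107344898867474
held near mid [ 396.87996113 -193.13965586  115.7       ] 47.885517813098076
maple near mid [ 396.46480732 -192.72193095   66.        ] 48.22426909637554
```

The maple sliver (columns 284–371, rows 112–116) is centred under the walnut to within 0.5 mm. Lowering.

Call:
{"method": "play_rows", "body": {
  "steps": [
    {"slide": [0.4,0.4,5],"delta_rot": [0,0,0],"grip": 0.4},
    {"slide": [0,0,5],"delta_rot": [0,0,0],"grip": 0.4},
    {"slide": [0,0,4],"delta_rot": [0,0,0],"grip": 0.4},
    {"slide": [0,0,2],"delta_rot": [0,0,0],"grip": 0.4},
    {"slide": [0,0,0],"delta_rot": [0,0,0],"grip": 0.4},
    {"slide": [0,0,0],"delta_rot": [0,0,0],"grip": 0.4}
  ]
}}

```text
t: 17.05
tool_pos: [473.5, -186.6, 73.0]
orientation: [0.123, -3.139, 0.002]
contact_force: [-0.7, -0.2, -0.8]
grip_width: 49.5
grasp_force: 43.6
```

Call:
{"method": "play_rows", "body": {
  "steps": [
    {"slide": [0,0,1],"delta_rot": [0,0,0],"grip": 0.4},
    {"slide": [0,0,1],"delta_rot": [0,0,0],"grip": 0.4},
    {"slide": [0,0,0],"delta_rot": [0,0,0],"grip": 0.4}
  ]
}}

```text
t: 17.35
tool_pos: [473.5, -186.6, 71.0]
orientation: [0.123, -3.139, 0.002]
contact_force: [-0.2, -0.1, -1.5]
grip_width: 49.0
grasp_force: 43.6
```

Call:
{"method": "play_rows", "body": {
  "steps": [
    {"slide": [0,0,1],"delta_rot": [0,0,0],"grip": 0.4},
    {"slide": [0,0,0],"delta_rot": [0,0,0],"grip": 0.4},
    {"slide": [0,0,0],"delta_rot": [0,0,0],"grip": 0.4}
  ]
}}

```text
t: 17.65
tool_pos: [473.6, -186.6, 70.1]
orientation: [0.123, -3.139, 0.002]
contact_force: [-0.5, 0.7, -1.1]
grip_width: 48.9
grasp_force: 43.6
```

Call:
{"method": "play_rows", "body": {
  "steps": [
    {"slide": [0,0,1],"delta_rot": [0,0,0],"grip": 0.4},
    {"slide": [0,0,0],"delta_rot": [0,0,0],"grip": 0.4}
  ]
}}

```text
t: 17.85
tool_pos: [473.5, -186.6, 69.0]
orientation: [0.123, -3.139, 0.002]
contact_force: [-0.3, -0.0, -2.0]
grip_width: 49.2
grasp_force: 43.6
```

Call:
{"method": "play_rows", "body": {
  "steps": [
    {"slide": [0,0,1],"delta_rot": [0,0,0],"grip": 0.4},
    {"slide": [0,0,0],"delta_rot": [0,0,0],"grip": 0.4}
  ]
}}

```text
t: 18.05
tool_pos: [473.7, -186.7, 68.3]
orientation: [-0.123, 3.139, -0.003]
contact_force: [0.1, -0.2, -0.8]
grip_width: 49.4
grasp_force: 43.7
```

Call:
{"method": "play_rows", "body": {
  "steps": [
    {"slide": [0,0,1],"delta_rot": [0,0,0],"grip": 0.4},
    {"slide": [0,0,0],"delta_rot": [0,0,0],"grip": 0.4}
  ]
}}

```text
t: 18.25
tool_pos: [473.8, -186.7, 67.9]
orientation: [-0.123, 3.139, -0.003]
contact_force: [0.2, 0.6, 2.4]
grip_width: 49.2
grasp_force: 44.1
```

Contact at about 68 mm. Pressing slightly, then releasing and backing off.

Call:
{"method": "play_rows", "body": {
  "steps": [
    {"slide": [0,0,0.7],"delta_rot": [0,0,0],"grip": 0.4},
    {"slide": [0,0,0],"delta_rot": [0,0,0],"grip": 0.4},
    {"slide": [0,0,0],"delta_rot": [0,0,0],"grip": -0.3},
    {"slide": [0,0,0],"delta_rot": [0,0,0],"grip": -0.7},
    {"slide": [0,0,0],"delta_rot": [0,0,0],"grip": -1},
    {"slide": [0,0,0],"delta_rot": [0,0,0],"grip": -1},
    {"slide": [0,0,0],"delta_rot": [0,0,0],"grip": -1},
    {"slide": [0,0,-15],"delta_rot": [0,0,0],"grip": -1},
    {"slide": [0,0,-30],"delta_rot": [0,0,0],"grip": -1},
    {"slide": [0,0,-40],"delta_rot": [0,0,0],"grip": -1},
    {"slide": [0,0,-40],"delta_rot": [0,0,0],"grip": -1},
    {"slide": [0,0,0],"delta_rot": [0,0,0],"grip": -1}
  ]
}}

```text
t: 19.45
tool_pos: [476.9, -188.3, 198.5]
orientation: [-0.123, 3.128, -0.013]
contact_force: [1.4, -0.2, 1.5]
grip_width: 85.4
grasp_force: 0.0
```

Call:
{"method": "play_rows", "body": {
  "steps": [
    {"slide": [-10,40,0],"delta_rot": [0,0,0],"grip": -1},
    {"slide": [-10,40,0],"delta_rot": [0,0,0],"grip": -1},
    {"slide": [0,40,0],"delta_rot": [0,0,0],"grip": -1},
    {"slide": [0,0,0],"delta_rot": [0,0,0],"grip": -1},
    {"slide": [0,0,0],"delta_rot": [0,0,0],"grip": -1},
    {"slide": [0,0,0],"delta_rot": [0,0,0],"grip": -1}
  ]
}}

```text
t: 20.05
tool_pos: [484.1, -65.9, 190.8]
orientation: [0.122, -3.139, 0.003]
contact_force: [0.4, -0.5, 0.5]
grip_width: 85.3
grasp_force: 0.0
```

```bash
python3 - <<'E'
from h import *
from rig import robot
f=robot.grab_frame("wrist");g=robot.grab_frame("scene")
a=cv2.resize(f["frame"][20:300,60:320],None,fx=1.7,fy=2,interpolation=cv2.INTER_CUBIC);b=cv2.resize(g["frame"][130:250,170:270],None,fx=3.5,fy=4.6667,interpolation=cv2.INTER_CUBIC)
cv2.imwrite("pics/w10.png",np.hstack([a,b[:560,:350]])[:,:,::-1]);print(robot.sense()["t"])
E
```

```text
20.15
```

View pics/w10.png

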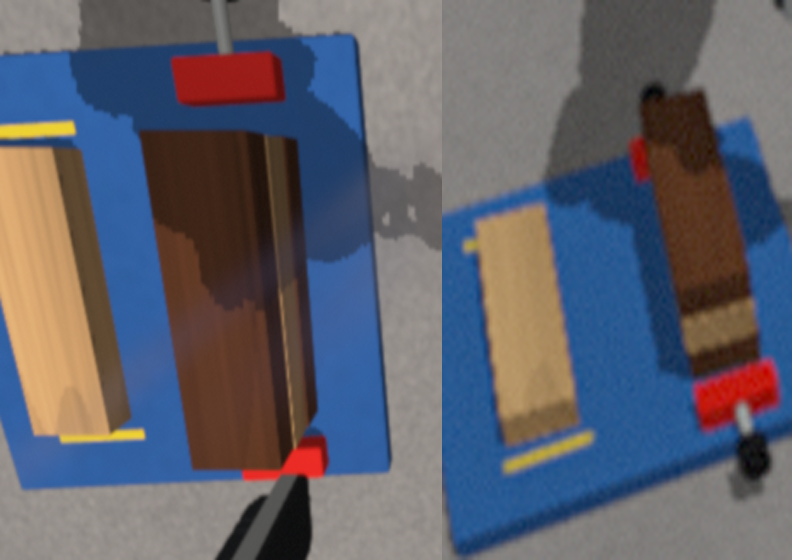

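The stack reads dark, light, dark, flat and squared at the ends. The maple strip on the right looks thin, so I'll check the sideways offset numerically.

```bash
python3 - <<'E'
from h import *
from rig import robot
f=robot.grab_frame("wrist");np.savez("w11.npz",**f);H=hsv(f)
for r in(120,180,210):
    print(r,[(c,*map(int,H[r,c])) for c in range(198,252)if H[r,c-1,2]!=H[r,c,2]])
    # expected columns of a perfectly aligned +y face whose footprint follows the line measured at release
    a=np.radians(4.45);u=np.array([np.cos(a),np.sin(a)]);n=np.array([-u[1],u[0]])
    out=[]
    for z in(90,66,42,18):
        from scipy.optimize import brentq
        q=lambda t:np.r_[np.array([470.8,-186.3])+25*n+t*u,z]
        try:t=brentq(lambda t:px(f,q(t))[1]-r,-75,75);out.append((z,round(px(f,q(t))[0],1),round((px(f,q(t)+np.r_[n,0])[0]-px(f,q(t))[0]),2)))
        except ValueError: out.append((z,None))
    print("expected",out)
E
```

```text
120 [(198, 11, 160, 59), (200, 10, 161, 57), (201, 10, 153, 55), (202, 11, 162, 52), (203, 11, 164, 53), (204, 10, 156, 54), (205, 11, 157, 60), (206, 11, 162, 63), (208, 10, 157, 60), (209, 11, 165, 51), (210, 10, 153, 40), (211, 11, 160, 35), (212, 11, 167, 32), (213, 9, 156, 31), (214, 9, 155, 33), (215, 11, 158, 34), (218, 11, 153, 40), (219, 14, 129, 69), (220, 16, 126, 93), (221, 16, 124, 80), (222, 16, 124, 70), (224, 15, 124, 74), (225, 16, 120, 72), (226, 16, 120, 70), (228, 15, 128, 72), (229, 12, 137, 67), (230, 10, 150, 56), (231, 9, 146, 42), (232, 9, 142, 36), (233, 10, 143, 32), (234, 9, 128, 34), (236, 2, 95, 35), (237, 128, 65, 43), (238, 110, 143, 80), (239, 108, 170, 99), (240, 108, 174, 104), (241, 108, 171, 103), (242, 108, 172, 104), (245, 108, 163, 105), (246, 108, 169, 104), (247, 108, 164, 106), (248, 108, 163, 105), (251, 109, 157, 104)]
expected [(90, np.float64(210.7), np.float64(1.23)), (66, np.float64(221.1), np.float64(1.12)), (42, np.float64(229.7), np.float64(1.03)), (18, np.float64(237.0), np.float64(0.95))]
180 [(199, 8, 133, 96), (200, 8, 134, 95),
[... 1273 characters left out ...]
222, 178, 87, 50), (223, 0, 80, 51), (225, 178, 83, 52), (227, 178, 80, 51), (228, 4, 92, 61), (229, 13, 113, 108), (230, 14, 117, 151), (231, 14, 110, 116), (232, 13, 104, 96), (233, 13, 105, 95), (235, 13, 103, 97), (236, 13, 101, 96), (237, 13, 107, 93), (238, 10, 116, 90), (239, 7, 118, 82), (240, 4, 98, 60), (241, 0, 82, 50), (242, 0, 78, 49), (243, 0, 80, 51), (244, 178, 78, 49), (245, 130, 65, 59), (246, 110, 139, 112), (247, 108, 167, 153), (248, 108, 171, 164), (249, 108, 173, 165), (251, 108, 173, 164)]
expected [(90, np.float64(221.7), np.float64(1.12)), (66, np.float64(231.0), np.float64(1.02)), (42, np.float64(238.9), np.float64(0.93)), (18, np.float64(245.5), np.float64(0.86))]
```

All face edges agree with a square stack to within about 2 mm (limit 6 mm). Handing in.

```bash
python3 -c "
from rig import robot
print(robot.finish_job())"
```

```text
the job is handed in; nothing more can be done
None
```

I stacked the block dark–light–dark (walnut_a, maple_b, walnut_b), each ply set down flat and within about 2 mm of the one below by my last measurement, and handed the job in at about 20 s; no verdict was returned.

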